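# Find the free bays of a charging station by feel and put the power packs away

## Task

Put the three power packs standing on the desk away: the charging station has just two free bays, hidden under its sprung shutters, so before moving any pack feel down through the shutters with the fingertips until you have found a free one. Load two of the packs upright into the two free bays, fully home so that the shutters can close over them, and stand the one left over on the low shelf at an end of the row of packs there, close beside its neighbour, square and in line with the row. Leave the packs of that row, the flask, the book and the phone stand as they are, and knock nothing over.

Things in the scene. Friction and masses are not known exactly. Their poses are not given: they have to be found in the camera images.
- station: white charging station fixed on the desk, 196 (its x) by 194 (y) mm, top 160 mm above the desk; origin under its centre on the desk. Six alike bays, 2 along x by 3 along y, open upward. Each takes one pack upright, its width along the station's x. Four bays hold a pack already, two are free; which ones varies and cannot be seen under the shut shutters.
- bay0 (a point): centre of a bay's mouth, at rim height; x = -45, y = -60 mm of the station, axes as the station's. Mouth 74 (x) by 46 (y) mm, closed flush by two grey shutters 23 mm wide, hinged on the two long edges; pushed with about 1 N they swing down into the bay and spring shut when let go.
- bay1 (a point): centre of a bay's mouth, at rim height; x = -45, y = +0 mm of the station, axes as the station's. Every bay's floor is 148 mm below the rim: a pack that is home stands wholly under the shutters, its top 28 mm below the rim. A fingertip pushed through the shutters stops there; in a free bay it goes on down 45 mm and more.
- bay2 (a point): centre of a bay's mouth, at rim height; x = -45, y = +60 mm of the station, axes as the station's. From 35 mm below the rim down, sloped-in ribs guide the pack in a space 74 (x) by 36 (y) mm in every bay.
- bay3 (a point): centre of a bay's mouth, at rim height; x = +45, y = -60 mm of the station, axes as the station's. A pack lowered into any free bay until the fingers are just over the rim, and let go, slides the rest of the way down. If it hangs, a push on its top with closed fingers sends it home.
- bay4 (a point): centre of a bay's mouth, at rim height; x = +45, y = +0 mm of the station, axes as the station's. As the other bays.
- bay5 (a point): centre of a bay's mouth, at rim height; x = +45, y = +60 mm of the station, axes as the station's. As the other bays.
- pack1: blue upright power pack, a rounded block with a black band near the foot: 64 mm wide (its x), 27 mm thick (its y), 120 mm tall, about 0.34 kg; origin at the centre of its underside; either way round is the same. Stands on end on the desk, to be put away.
- pack2: blue upright power pack, a rounded block with a black band near the foot: 64 mm wide (its x), 27 mm thick (its y), 120 mm tall, about 0.34 kg; origin at the centre of its underside; either way round is the same. Stands on end on the desk, to be put away.
- pack3: blue upright power pack, a rounded block with a black band near the foot: 64 mm wide (its x), 27 mm thick (its y), 120 mm tall, about 0.34 kg; origin at the centre of its underside; either way round is the same. Stands on end on the desk, to be put away.
- shelf: low wooden desk shelf, fixed, 300 mm long (its x) by 115 mm (its y), board top 60 mm above the desk, with a rail 20 mm high along its -y edge; origin under its centre on the desk. The row of packs stands along the board's middle line (y = 0).
- row1: blue upright power pack, a rounded block with a black band near the foot: 64 mm wide (its x), 27 mm thick (its y), 120 mm tall, about 0.34 kg; origin at the centre of its underside; either way round is the same. Stands on the shelf board, its width along the shelf's x; row2 stands 70 mm beside row1 towards the shelf's +x (6 mm gap). At one end of the row, at least, the board has room for a third.
- row2: blue upright power pack, a rounded block with a black band near the foot: 64 mm wide (its x), 27 mm thick (its y), 120 mm tall, about 0.34 kg; origin at the centre of its underside; either way round is the same. Stands on the shelf board, its width along the shelf's x; row2 stands 70 mm beside row1 towards the shelf's +x (6 mm gap). At one end of the row, at least, the board has room for a third.
- flask: cream vacuum flask, 68 mm across, 194 mm tall, standing on the desk, a bystander; origin at the centre of its underside
- book: closed green book lying on the desk, 148 by 210 by 18 mm, a bystander; origin at the centre of its underside
- phone_stand: black phone stand, round foot 96 mm across, leaning plate up to 160 mm high, a bystander; origin at the centre of the underside of its foot
Not all that is in view belongs to the job. Leave any yellow look-alike of the pack2 alone.

How it is judged:
By the outcome, as a careful person would: the job done as asked, in the order asked, and still so for the second after the job is handed in, with the robot touching nothing.
It also fails if it takes over 72 s, if anything falls off the work surface, if the arm or the gripper's body presses on something with over 40 N, if the wrist force passes 120 N, or if a joint passes its speed limit or range.

## Robot

A 6-joint arm with a two-finger parallel gripper is mounted at the origin on the work surface. World frame = base frame: x ahead of the robot, y to its left, z up, the work surface at z = 0. Lengths are in m, angles in rad, forces in N, time in s.
With the tool pointing down it reaches from about 0.2 to 0.875 m from the base axis. Payload 3.4 kg.
Tool frame: the origin (TCP) lies midway between the tips of the shut fingers; the grasp point (between the pads) lies behind it (manip.tcp_to_grasp is the x of the grasp point in the tool frame, in m); x points along the fingers, z is the direction in which the jaws open and shut, and the axes are right-handed (so a half turn about x gives the same grasp; the last joint's range is limited). The gripper opens to 94 mm and grips with 3 to 60 N. Pads are 16 mm wide; open, the fingers measure 119 mm over their backs; the gripper's body (75 mm by 177 mm) begins 78 mm behind the grasp point.
Start: joints at [-1.43, 0.276, 1.505, -0, 1.361, -0.121], TCP at [0.149, -0.555, 0.205] pointing down, gripper open.
Joint ranges: [-2.89, 2.89], [-0.75, 2.08], [0.22, 2.7], [-1.18, 4.32], [0.11, 2.71], [-2.7, 2.7]. Speed limits (rad/s): [2.57, 2.57, 3.14, 3.14, 3.14, 3.14].

## Interface

Orientations are given as a unit quaternion [x, y, z, w].
In Python, from cell import manip, eoat, kinematics, status, snapshot, camera_model gives the robot as it stands. Calls block until the motion is done:
- manip.move_to(position, orientation): joint-space move of the TCP to a pose.
- manip.line_to(position, rate=0.15, rot=None, stop_force=None): straight line of the TCP; rot=None keeps the orientation; rate is the mean speed in m/s. With stop_force (N) it stops when the force on the tool has changed by that much, and returns True; else False.
- manip.set_joints(angles): joint-space move.
- eoat.command_gripper(opening, f_grip=None): finger opening in m; f_grip is the grip in N (None keeps the last); returns when the fingers have stopped.
- manip.sleep(seconds).
- kinematics.inverse_kinematics(position, orientation): joint angles nearest the present ones, or None.
- status.observe(): the state.
- snapshot(name): name is "scene" or "top" or "wrist"; returns the picture (480x640x3 uint8, red, green, blue); there is no depth.
- camera_model(name): a dict with "fx", "fy", "cx", "cy" (pixels), "R" (3x3) and "t" (3): a world point X has camera coordinates R X + t. Camera axes: x right, y down, z forward; pixel columns grow to the right and rows downward; lengths in m; the calibration is good to about 2 mm. A picture is of the moment at which its call begins: read the wrist's pose just before it. camera_model takes no time and is no camera call; for the wrist camera it gives the pose at the moment of the call.
A pose or a line that the arm cannot do raises manip.IKError and nothing moves.
- manip.sign_off(): hands the job in, once; it reports no verdict.
The state is a dict: "time_s": time; "qpos": joint angles; "joint_velocities": joint speeds; "joint_efforts": joint torques, N m; "tool_pos": TCP position; "tool_rot": TCP orientation; "force": force on the tool from outside, world axes, zero at the start; "torque": the same for the moment, N m; "opening": finger opening in m.
Only numpy, scipy, OpenCV 4.12 (cv2) and the standard library are available. Lean on these libraries where they do the work, as an engineer would, in place of code of your own. Each camera call takes 0.05 s, during which the arm holds its last target. There are 200 camera calls.

## Working session

There is one attempt and no reset: what is moved stays moved. The work goes in short steps, each a Python script; the robot and the scene stay as the last script left them, time stands still between calls to the robot, and variables do not carry over. Pictures are saved under pics/ and viewed, about 8 in all and at most 12, crops included, and the job is handed in when it is done.

```bash
ls; mkdir -p pics; python3 - <<'E'
from cell import *
import cv2,numpy as np
for n in("scene","top"):
    cv2.imwrite(f"pics/{n}0.png",snapshot(n)[:,:,::-1])
    m=camera_model(n);print(n,{k:np.round(v,4).tolist() for k,v in m.items()})
print(manip.tcp_to_grasp,status.observe())
E
```

```text
pics
scene {'fx': 601.3047, 'fy': 601.3047, 'cx': 320.0506, 'cy': 247.4855, 'R': [[0.7749, 0.632, -0.0152], [0.4554, -0.5747, -0.68], [-0.4385, 0.52, -0.733]], 't': [-0.5259, -0.1687, 1.6432]}
top {'fx': 576.6825, 'fy': 576.6825, 'cx': 310.7945, 'cy': 247.0609, 'R': [[-0.0597, -0.9982, -0.0023], [-0.9766, 0.0589, -0.2069], [0.2066, -0.0101, -0.9784]], 't': [0.1027, 0.6156, 1.3634]}
-0.0188 {'time_s': 0.1, 'qpos': array([-1.42999816e+00,  2.76526064e-01,  1.50595257e+00, -4.87577391e-05,
        1.36070777e+00, -1.20993351e-01]), 'joint_velocities': array([-0.00164838,  0.00023514, -0.00247744, -0.0026577 ,  0.00036706,
       -0.00071033]), 'joint_efforts': array([ 9.88169086e-04, -4.05456376e+01, -2.37780011e+01,  7.04021123e-02,
        2.98918609e-02, -4.24071129e-05]), 'tool_pos': array([ 0.14872779, -0.55492578,  0.20471599]), 'tool_rot': array([ 0.43084098,  0.56140002, -0.4300761 ,  0.56057169]), 'force': array([-0.0153873 , -0.92460184, -1.16618392]), 'torque': array([-0.01299506, -0.03051668, -0.06666659]), 'opening': 0.09410629622336392}
```

View pics/scene0.png

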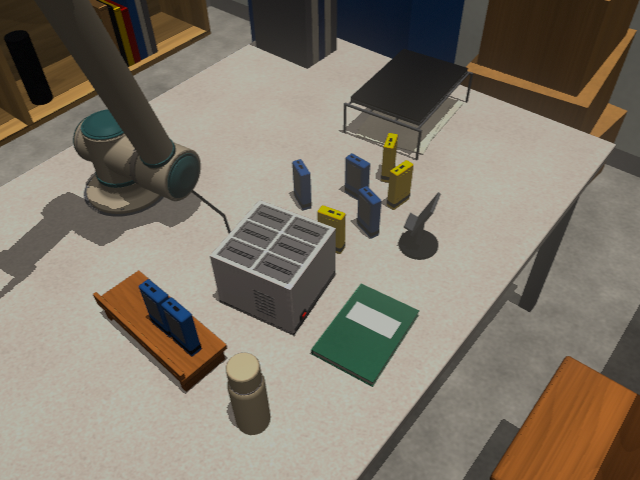

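View pics/top0.png

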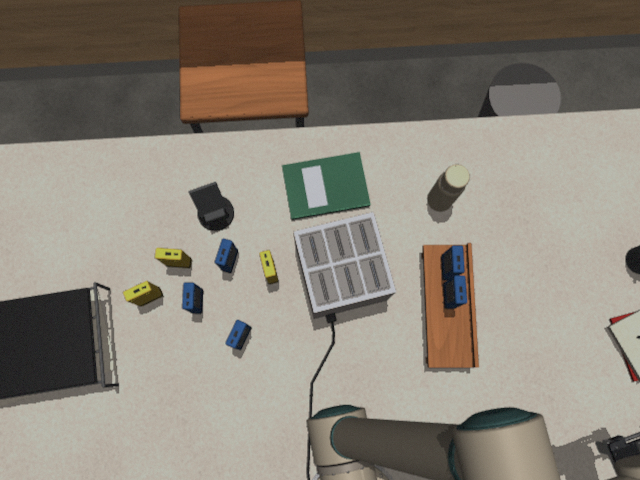

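```bash
cat > vis.py <<'E'
import cv2,numpy as np
from scipy.optimize import minimize
def proj(m,X):
    c=np.atleast_2d(X)@np.array(m["R"]).T+np.array(m["t"])
    return np.c_[m["fx"]*c[:,0]/c[:,2]+m["cx"],m["fy"]*c[:,1]/c[:,2]+m["cy"]]
def unproj(m,uv,z):
    R=np.array(m["R"]);t=np.array(m["t"])
    d=R.T@np.array([(uv[0]-m["cx"])/m["fx"],(uv[1]-m["cy"])/m["fy"],1]);o=-R.T@t
    return o+d*(z-o[2])/d[2]
def box(x,y,yaw,z0=0,w=.064,d=.027,h=.12):
    c,s=np.cos(yaw),np.sin(yaw)
    return np.array([[x+c*a-s*b,y+s*a+c*b,z] for z in(z0,z0+h) for a in(-w/2,w/2) for b in(-d/2,d/2)])
def mask(img,col):
    h=cv2.cvtColor(img,cv2.COLOR_RGB2HSV)
    lo,hi=((105,90,40),(125,255,255)) if col=="blue" else ((22,120,60),(34,255,255))
    return cv2.inRange(h,lo,hi)
def blobs(img,col,amin=60):
    k=cv2.morphologyEx(mask(img,col),cv2.MORPH_CLOSE,np.ones((5,5)))
    n,l,s,c=cv2.connectedComponentsWithStats(k)
    return [((l==i).astype(np.uint8),c[i],s[i]) for i in range(1,n) if s[i,4]>amin]
S=8
def fit(m,bl,boxes,p0):
    """boxes(p)->list of 8-corner arrays; silhouette IoU fit to a blob"""
    ys,xs=np.where(bl);o=np.array([xs.min()-15,ys.min()-15]);wh=(xs.max()-o[0]+15,ys.max()-o[1]+15)
    T=cv2.resize(bl[o[1]:o[1]+wh[1],o[0]:o[0]+wh[0]]*255,None,fx=S,fy=S,interpolation=cv2.INTER_LINEAR)>127
    def cost(p):
        r=np.zeros(T.shape,np.uint8)
        for b in boxes(p):
            cv2.fillConvexPoly(r,cv2.convexHull((((proj(m,b)-o+.5)*S).round()).astype(np.int32)),1)
        r=r>0
        return 1-(r&T).sum()/(r|T).sum()
    best=None
    for a in np.arange(0,np.pi,np.pi/8):
        q=np.array([p0[0],p0[1],a])
        res=minimize(cost,q,method="Nelder-Mead",options=dict(initial_simplex=q+np.array([[0,0,0],[.012,0,0],[0,.012,0],[0,0,.3]]),xatol=1e-4,fatol=1e-4))
        if best is None or res.fun<best.fun:best=res
    return best.x,best.fun
def draw(img,m,b):
    p=proj(m,b).round().astype(int)
    cv2.polylines(img,[cv2.convexHull(p.astype(np.int32))],True,(255,0,0),1)
E
python3 - <<'E'
from vis import *
from cell import camera_model
m=camera_model("top");img=cv2.imread("pics/top0.png")[:,:,::-1].copy()
for col in("blue","yellow"):
  for b,c,s in blobs(img,col):
    if not 90<c[0]<490 or not 200<c[1]<380: continue
    row=c[0]>400
    z=.06 if row else 0
    p0=unproj(m,c,z+.06)
    if row and s[4]>600: f=lambda p:[box(p[0]+k*.035*np.cos(p[2]),p[1]+k*.035*np.sin(p[2]),p[2],z) for k in(-1,1)]
    else: f=lambda p:[box(*p,z)]
    p,e=fit(m,b,f,p0[:2]);print(col,c.round(),s[4],p.round(4),round(e,3))
big=cv2.resize(img[190:380,280:480],None,fx=4,fy=4,interpolation=cv2.INTER_CUBIC)
cv2.imwrite("pics/c1.png",big[:,:,::-1][:600])
big=cv2.resize(img[230:360,110:290],None,fx=4,fy=4,interpolation=cv2.INTER_CUBIC)
cv2.imwrite("pics/c2.png",big[:,:,::-1])
E
```

```text
blue [224. 254.] 344 [ 0.6172  0.2784 -0.0952] 0.415
blue [457. 276.] 782 [ 0.5184 -0.2667  3.0055] 0.456
blue [189. 297.] 335 [0.5159 0.3664 0.2419] 0.45
blue [236. 334.] 324 [0.4175 0.2522 2.5599] 0.357
yellow [172. 257.] 482 [0.6164 0.4087 1.2894] 0.198
yellow [268. 266.] 348 [0.5767 0.1718 3.3897] 0.157
yellow [142. 293.] 561 [0.5312 0.4826 1.7769] 0.192
```

View pics/c1.png

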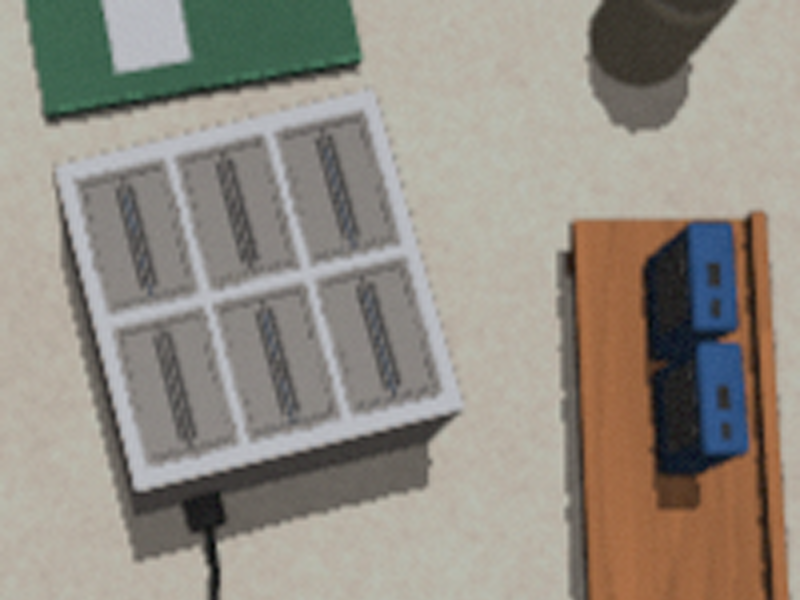

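View pics/c2.png

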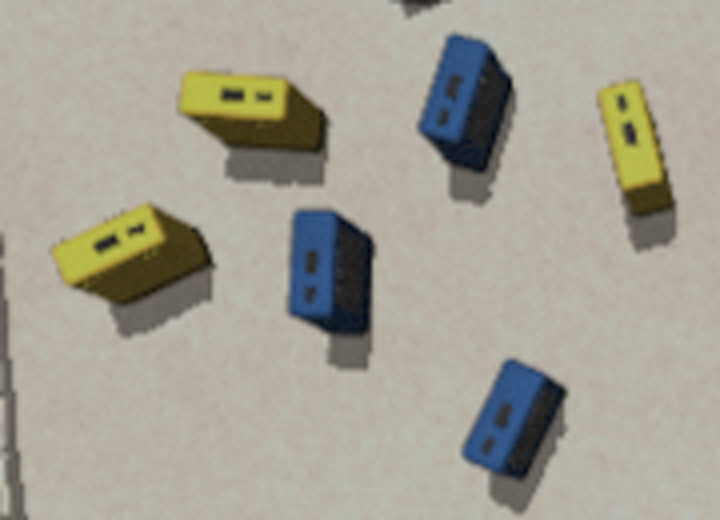

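```bash
python3 - <<'E'
from vis import *
from cell import camera_model
m=camera_model("top");img=cv2.imread("pics/top0.png")[:,:,::-1].copy()
h=cv2.cvtColor(img,cv2.COLOR_RGB2HSV)
for p in [(115+110,250),(186,300),(193,296),(233,337),(198,300),(457,262),(449,262)]: print(p,h[p[1],p[0]].tolist())
for col,(lo,hi) in dict(blue=((100,90,90),(125,255,255)),yellow=((22,100,150),(34,255,255))).items():
  k=cv2.inRange(h,lo,hi)
  k=cv2.morphologyEx(k,cv2.MORPH_CLOSE,np.ones((3,3)))
  n,l,s,c=cv2.connectedComponentsWithStats(k)
  for i in range(1,n):
    if s[i,4]<60 or not 90<c[i][0]<490 or not 200<c[i][1]<380: continue
    b=(l==i).astype(np.uint8)
    cs=cv2.findContours(b,0,2)[0];b=cv2.fillPoly(b,[cv2.convexHull(cs[0])],1) if c[i][0]<400 else b
    z=.18 if c[i][0]>400 else .12
    p,e=fit(m,b,lambda p:[box(*p,z,h=.0005)],unproj(m,c[i],z)[:2]);print(col,c[i].round(),s[i,4],p[:2].round(4),np.degrees(p[2]).round(1)%180,round(e,3))
C=[(55,168),(375,92),(462,408),(135,492)]
W=np.array([unproj(m,(280+(u+.5)/4-.5,190+(v+.5)/4-.5),.16)[:2] for u,v in C])
print(W.round(4),W.mean(0).round(4))
print([np.linalg.norm(W[i]-W[(i+1)%4]).round(4) for i in range(4)])
for a,b in((3,0),(2,1)):print("x yaw",np.degrees(np.arctan2(*(W[b]-W[a])[::-1])).round(2))
for a,b in((1,0),(2,3)):print("y yaw",np.degrees(np.arctan2(*(W[b]-W[a])[::-1])).round(2)-90)
for n,(u,v) in dict(shTL=(573,220),rail_far=(757,212)).items(): print(n,unproj(m,(280+u/4,190+v/4),.06)[:2].round(4))
print("shelf near",unproj(m,(428,367),.06)[:2],unproj(m,(470,367),.06)[:2],"flask",unproj(m,(456,175),.194)[:2],"standplate",unproj(m,(205,190),.16),unproj(m,(216,214),0))
E
```

```text
(225, 250) [108, 137, 95]
(186, 300) [108, 155, 133]
(193, 296) [108, 154, 78]
(233, 337) [107, 161, 136]
(198, 300) [175, 40, 38]
(457, 262) [108, 151, 127]
(449, 262) [30, 15, 33]
blue [223. 252.] 253 [0.6116 0.2748] 160.8 0.094
blue [458. 259.] 265 [ 0.55   -0.2626] 175.4 0.211
blue [460. 289.] 283 [ 0.4803 -0.2601] 177.7 0.186
blue [188. 295.] 260 [0.511  0.3599] 178.1 0.154
blue [235. 333.] 269 [0.4172 0.2516] 151.5 0.109
yellow [167. 253.] 226 [0.6142 0.4059] 81.6 0.091
yellow [267. 263.] 257 [0.5765 0.1722] 10.800000000000011 0.075
yellow [136. 291.] 248 [0.5294 0.4802] 113.2 0.07
[[ 0.6395  0.1048]
 [ 0.6738 -0.0842]
 [ 0.4858 -0.1182]
 [ 0.4495  0.0698]] [ 0.5621 -0.0069]
[np.float64(0.1921), np.float64(0.191), np.float64(0.1915), np.float64(0.1932)]
x yaw 10.42
x yaw 10.26
y yaw 10.290000000000006
y yaw 10.939999999999998
shTL [ 0.61   -0.2136]
rail_far [ 0.6082 -0.3282]
shelf near [ 0.31380889 -0.1952408 ] [ 0.30785086 -0.29488937] flask [ 0.74272086 -0.27740099] standplate [0.75273058 0.30735418 0.16      ] [0.73773779 0.3079131  0.        ]
```

```bash
cat > rb.py <<'E'
from cell import *
import numpy as np,pickle,cv2
from scipy.spatial.transform import Rotation as Rn
def quat(deg):
    """tool down, jaw axis along world heading deg (mod 180), choosing the half turn with the least wrist motion"""
    def q(a):
        z=np.array([np.cos(a),np.sin(a),0]);x=np.array([0,0,-1.]);return Rn.from_matrix(np.c_[x,np.cross(z,x),z]).as_quat()
    return [q(np.radians(deg)),q(np.radians(deg+180))]
def go(p,deg):
    q0=status.observe()["qpos"];best=None
    for q in quat(deg):
        j=kinematics.inverse_kinematics(p,q)
        if j is not None and (best is None or abs(j[5])<best[0]): best=(abs(j[5]),q,j)
    manip.move_to(p,best[1]);return best[1]
def T():return round(status.observe()["time_s"],2)
def look(name):
    m=camera_model("wrist");im=snapshot("wrist");cv2.imwrite(f"pics/{name}.png",im[:,:,::-1]);pickle.dump(m,open(f"pics/{name}.pkl","wb"));return m,im
E
python3 - <<'E'
from rb import *
p=status.observe()["tool_pos"]
manip.line_to([p[0],p[1],.33],rate=.3);print(T())
go([.46,-.25,.42],87);print(T());look("w_row")
go([.55,-.007,.42],10.5);print(T());m,_=look("w_st");print({k:np.round(v,3).tolist() for k,v in m.items()})
a=[cv2.resize(cv2.imread(f"pics/w_{n}.png"),(400,300),interpolation=cv2.INTER_AREA) for n in("row","st")]
cv2.imwrite("pics/w2.png",np.hstack(a))
E
```

```text
0.67
2.3
3.55
{'fx': 404.998, 'fy': 404.998, 'cx': 326.756, 'cy': 240.081, 'R': [[0.984, 0.18, -0.0], [0.175, -0.953, 0.247], [0.044, -0.244, -0.969]], 't': [-0.539, -0.182, 0.571]}
```

View pics/w2.png

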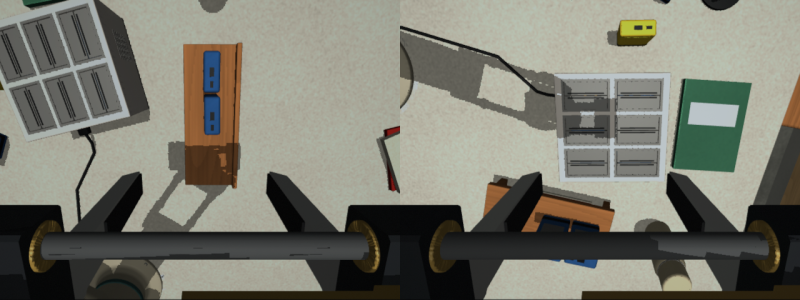

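```bash
python3 - <<'E'
from vis import *
import pickle
def ld(n): return cv2.imread(f"pics/{n}.png")[:,:,::-1].copy(),pickle.load(open(f"pics/{n}.pkl","rb"))
img,m=ld("w_row");h=cv2.cvtColor(img,cv2.COLOR_RGB2HSV)
k=cv2.inRange(h,(100,90,90),(125,255,255));k=cv2.morphologyEx(k,cv2.MORPH_CLOSE,np.ones((3,3)))
k[350:]=0
n,l,s,c=cv2.connectedComponentsWithStats(k)
for i in range(1,n):
    if s[i,4]<300: continue
    b=(l==i).astype(np.uint8);cs=cv2.findContours(b,0,2)[0];b=cv2.fillPoly(b,[cv2.convexHull(max(cs,key=len))],1)
    p,e=fit(m,b,lambda p:[box(*p,.18,h=.0005)],unproj(m,c[i],.18)[:2]);print(c[i].round(),s[i,4],p[:2].round(4),np.degrees(p[2]).round(1),round(e,3))
    draw(img,m,box(*p,.18,h=.0005))
for px in [(184*1.6,44*1.6),(186*1.6,185*1.6),(236*1.6,43*1.6),(231*1.6,185*1.6)]: print("shelf",unproj(m,px,.06)[:2].round(4))
A=cv2.resize(img[50:310,270:400],None,fx=2,fy=2)
img,m=ld("w_st")
x,y,a=.562,-.007,np.radians(10.5)
draw(img,m,box(x,y,a,.16,.196,.194,.0001))
for bx in(-.045,.045):
  for by in(-.06,0,.06):
    draw(img,m,box(x+np.cos(a)*bx-np.sin(a)*by,y+np.sin(a)*bx+np.cos(a)*by,a,.16,.074,.046,.0001))
B=cv2.resize(img[100:310,230:450],None,fx=2.4,fy=2.4,interpolation=cv2.INTER_CUBIC)
o=np.zeros((540,800,3),np.uint8);o[:520,:260]=A;o[:504,265:265+B.shape[1]]=B
cv2.imwrite("pics/ov.png",o[:,:,::-1])
E
```

```text
[339. 113.] 1407 [ 0.5491 -0.2666] -3.5 0.15
[339. 184.] 1217 [ 0.48   -0.2642] -3.0 0.155
shelf [ 0.6111 -0.2185]
shelf [ 0.3129 -0.2011]
shelf [ 0.6075 -0.3212]
shelf [ 0.3075 -0.3032]
```

View pics/ov.png

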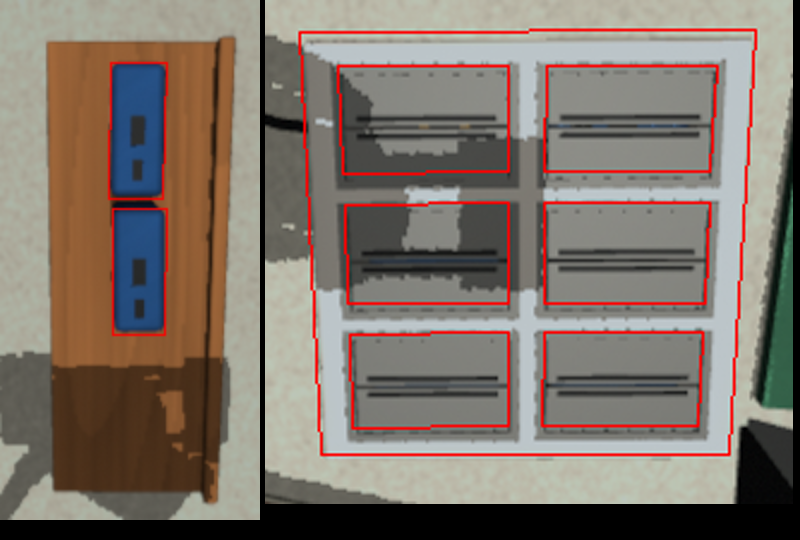

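```bash
cat >> rb.py <<'E'
SX,SY,SA=.5625,-.0104,10.5
BAY={i:(-.045 if i<3 else .045,(-.06,0,.06)[i%3]) for i in range(6)}
def bay(i):
    c,s=np.cos(np.radians(SA)),np.sin(np.radians(SA));x,y=BAY[i];return np.array([SX+c*x-s*y,SY+s*x+c*y])
E
python3 - <<'E'
from rb import *
eoat.command_gripper(0,10);print(T())
free=[]
for i in (0,3,4,1,2,5):
    b=bay(i)
    if i==0: go([*b,.185],SA)
    else: manip.line_to([*b,.185],rate=.2)
    hit=manip.line_to([*b,.105],rate=.1,stop_force=6)
    o=status.observe();print(i,hit,"depth",round(160-o["tool_pos"][2]*1e3,1),o["force"].round(1),T())
    manip.line_to([*b,.185],rate=.25)
    if not hit: free.append(i)
    if len(free)==2: break
print(free)
E
```

```text
5.02
0 True depth 27.7 [-0.7  0.3  7.9] 6.57
3 True depth 27.7 [-1.3  0.5  5.9] 8.11
4 False depth 54.9 [-0.9 -0.3 -1.2] 9.88
1 True depth 27.7 [-1.3  0.1  7. ] 11.51
2 False depth 54.9 [-0.4 -0.8 -0.9] 13.27
[4, 2]
```

```bash
cat >> vis.py <<'E'
def tops(img,m,z,roi=None,amin=300):
    h=cv2.cvtColor(img,cv2.COLOR_RGB2HSV);k=cv2.inRange(h,(100,90,90),(125,255,255));k=cv2.morphologyEx(k,cv2.MORPH_CLOSE,np.ones((3,3)))
    n,l,s,c=cv2.connectedComponentsWithStats(k);out=[]
    for i in range(1,n):
        if s[i,4]<amin or c[i][1]>330: continue
        b=(l==i).astype(np.uint8);cs=cv2.findContours(b,0,2)[0];b=cv2.fillPoly(b,[cv2.convexHull(max(cs,key=len))],1)
        p,e=fit(m,b,lambda p:[box(*p,z,h=.0005)],unproj(m,c[i],z)[:2])
        print(c[i].round(),s[i,4],p[:2].round(4),np.degrees(p[2]).round(1)%180,round(e,3));draw(img,m,box(*p,z,h=.0005));out.append(p)
    return out
E
python3 - <<'E'
from rb import *
from vis import tops
go([.50,.285,.42],10.5);m,im=look("w_pk");eoat.command_gripper(.06,25);print(T())
im=im.copy();tops(im,m,.12);cv2.imwrite("pics/pk.png",im[:,:,::-1])
E
```

```text
16.09
[350. 137.] 1104 [0.5114 0.3581] 177.0 0.075
[417. 225.] 926 [0.6109 0.2728] 161.2 0.101
[268. 225.] 333 [0.4348 0.2601] 84.3 0.59
```

View pics/pk.png

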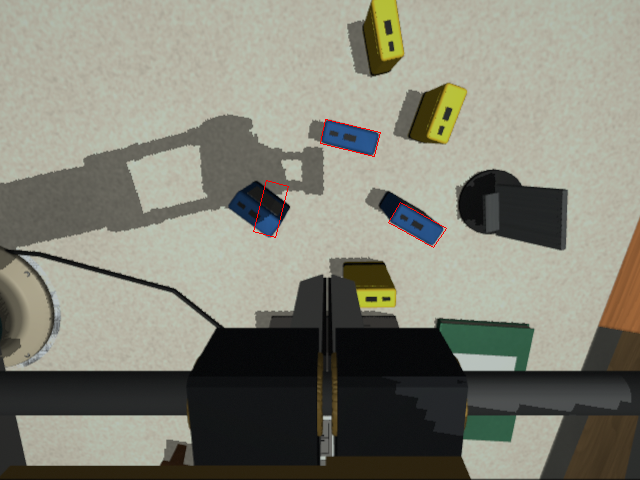

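```bash
cat >> rb.py <<'E'
def pick(x,y,yaw,ztop=.12):
    go([x,y,ztop+.05],yaw+90)
    h=manip.line_to([x,y,ztop-.028],rate=.12,stop_force=8)
    if h: print("HIT on descent",status.observe()["tool_pos"]);return False
    eoat.command_gripper(0,25);o=status.observe();print("grip",o["opening"].round(4),T())
    manip.line_to([x,y,.30],rate=.25);return True
def load(i):
    b=bay(i);go([*b,.30],SA+90)
    h=manip.line_to([*b,.167],rate=.12,stop_force=12);o=status.observe()
    print("lower",h,o["tool_pos"].round(4),o["force"].round(1),o["opening"].round(4),T())
    return h
E
python3 - <<'E'
from rb import *
if pick(.6109,.2728,161.2): load(4);cv2.imwrite("pics/b4.png",snapshot("scene")[180:330,180:380,::-1])
E
```

```text
Traceback (most recent call last):
  File "rb.py", line 26, in pick
    eoat.command_gripper(0,25);o=status.observe();print("grip",o["opening"].round(4),T())
                                                               ^^^^^^^^^^^^^^^^^^
AttributeError: 'float' object has no attribute 'round'
```

```bash
sed -i 's/o\["opening"\].round(4)/round(o["opening"],4)/' rb.py
python3 - <<'E'
from rb import *
print(status.observe()["opening"],T())
manip.line_to([.6109,.2728,.30],rate=.25)
h=load(4)
if not h:
    eoat.command_gripper(.05);print(T());manip.line_to([*bay(4),.25],rate=.25)
    cv2.imwrite("pics/b4.png",cv2.resize(snapshot("scene")[180:330,180:380,::-1],None,fx=3,fy=3))
    print(T())
E
```

```text
0.026946028774125108 18.57
lower False [ 0.6071 -0.0022  0.1676] [-1.1  0.4 -3.7] 0.0268 22.71
23.27
23.81
```

View pics/b4.png

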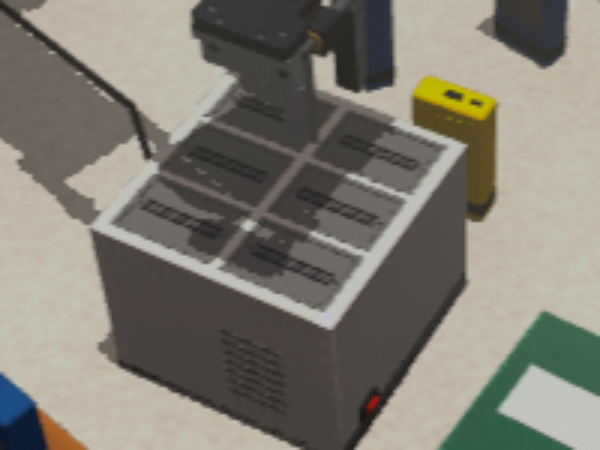

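```bash
python3 - <<'E'
from rb import *
manip.line_to([*bay(4),.30],rate=.3)
eoat.command_gripper(.06)
go([.5114,.3581,.25],267)
if pick(.5114,.3581,177) and not load(2):
    b=bay(2)
    eoat.command_gripper(.05);manip.line_to([*b,.20],rate=.25);eoat.command_gripper(0,10)
    for i in (2,4):
        b=bay(i);go([*b,.19],SA)
        hit=manip.line_to([*b,.115],rate=.1,stop_force=6)
        print(i,hit,"depth",round(160-status.observe()["tool_pos"][2]*1e3,1),T())
        manip.line_to([*b,.20],rate=.25)
E
```

```text
grip 0.0273 28.32
lower False [0.5076 0.0404 0.1675] [-0.4 -0.2 -4.1] 0.0269 32.58
2 True depth 27.7 36.29
4 True depth 27.7 37.82
```

```bash
python3 - <<'E'
from rb import *
from vis import tops,draw,box,proj
manip.line_to([*bay(4),.26],rate=.3)
eoat.command_gripper(.06,25)
go([.40,.24,.30],241);m,im=look("w_p3");print(T())
im=im.copy();tops(im,m,.12,amin=800)
draw(im,m,box(.417,.25,np.radians(151),.12,h=.0005))
cv2.imwrite("pics/p3.png",im[:400,:,::-1])
E
```

```text
40.88
[345. 233.] 1378 [0.4189 0.2477] 152.0 0.198
```

View pics/p3.png

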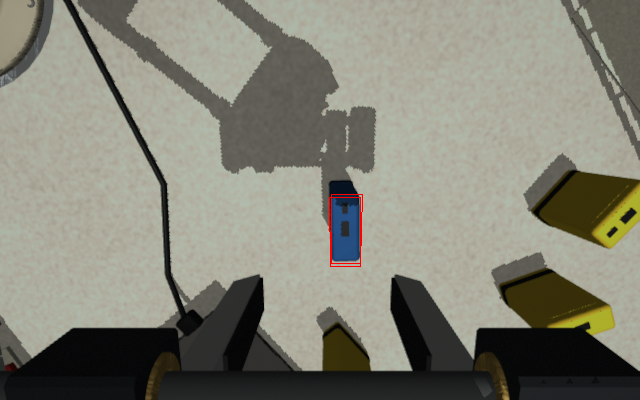

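```bash
python3 - <<'E'
from rb import *
from vis import tops
if pick(.417,.25,151.3):
    t=[.4095,-.2598]
    go([*t,.30],-3.2+90);print(T())
    manip.line_to([*t,.17],rate=.15)
    h=manip.line_to([*t,.150],rate=.05,stop_force=4);o=status.observe()
    print("down",h,o["tool_pos"].round(4),o["force"].round(1),round(o["opening"],4),T())
    eoat.command_gripper(.05)
    manip.line_to([*t,.25],rate=.2)
    go([.44,-.25,.42],87);m,im=look("w_end");print(T())
    im=im.copy();tops(im,m,.18)
    cv2.imwrite("pics/end.png",im[:330,150:500][:,:,::-1])
E
```

```text
grip 0.0267 42.88
45.72
down True [ 0.4098 -0.2597  0.1515] [0.4 0.9 2.9] 0.0268 47.13
49.12
[339.  91.] 1524 [ 0.5491 -0.2669] 177.2 0.114
[339. 164.] 1330 [ 0.4804 -0.2643] 174.3 0.144
[338. 221.] 651 [ 0.4088 -0.2589] 177.7 0.38
```

View pics/end.png

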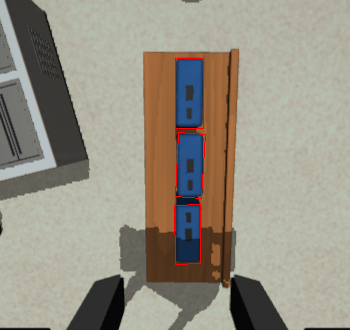

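```bash
python3 - <<'E'
from rb import *
from vis import tops
go([.35,.2,.42],87);print(T())
m=camera_model("top");im=snapshot("top").copy();raw=im.copy()
tops(im,m,.18,amin=150)
o=cv2.resize(raw[200:380,270:490],None,fx=3.3,fy=3.3,interpolation=cv2.INTER_CUBIC)
cv2.imwrite("pics/end2.png",o[:,:,::-1])
E
```

```text
50.97
[458. 259.] 267 [ 0.5496 -0.2624] 174.7 0.124
[460. 289.] 292 [ 0.4805 -0.2602] 177.8 0.114
[461. 321.] 291 [ 0.4094 -0.2554] 174.4 0.119
```

View pics/end2.png

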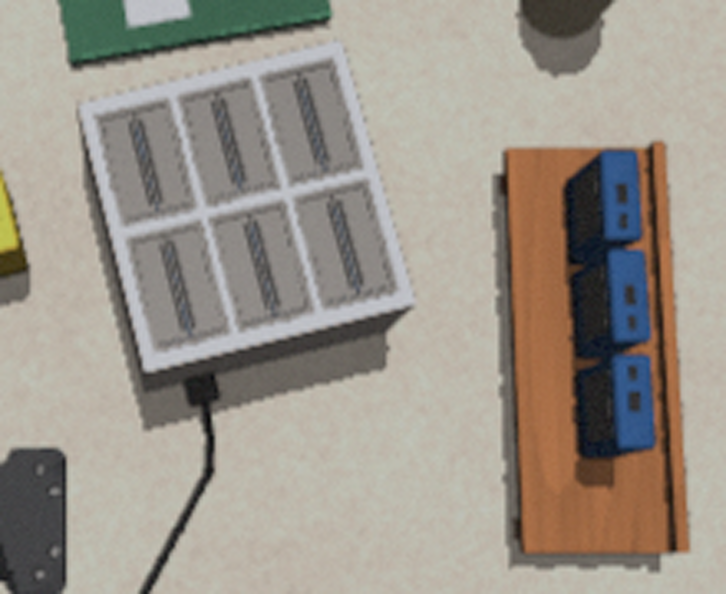

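```bash
python3 -c "
from cell import *
print(manip.sign_off())"
```

```text
the job is handed in; nothing more can be done
None
```

All three packs are put away, and I handed the job in at about 51 s of the 72 s allowed.

- **Finding the free bays:** I felt through the shutters before moving any pack. Bays 0, 3 and 1 stopped the fingertips at 27.7 mm. Bays 4 and 2 let them through to the end of the 55 mm stroke, so those two were free.
- **Loading:** I lowered one pack into bay 4 and one into bay 2. Afterwards the fingertips stopped at 27.7 mm in both, so both packs are fully home. The last picture shows every shutter shut.
- **Shelf pack:** It stands at the near end of the row, about 71 mm centre to centre from its neighbour, which leaves a gap of about 7 mm. It is about 1–2 mm off the row line, and its heading matches the row within a few degrees, about the limit of the measurement. I judged that good enough and left it.
- **Disagreements between checks:** The top camera read about 3–4 mm further towards +y than the wrist camera at the station and shelf, so I used the wrist values. The final wrist-camera fit of the shelf pack was poor because of shadow, so I checked it with the top camera, relative to its neighbours.
- **Everything else:** The row packs measured the same before and after, within about 1 mm. I touched no bystander or yellow pack, but I did not re-measure the flask, book, phone stand or yellow packs at the end.

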